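Set sprung workshop tweezers to the green mark

TASK

Fold both flaps of the cardboard carton right back, then lift the big sprung tweezers out by their blue grips and squeeze them until the red pointer on the sprung arm stands at the middle of the green rider on the white scale. Finish while still holding them: keep them level and still, at least 10 cm clear above the box walls, with the pointer steady at the green rider, so that I can set the stop screw. Do not knock the other things about, and leave the flaps open.

Things in the scene. Friction and masses are not known exactly. Their poses are not given: they have to be found in the camera images.
- carton: Fixed cardboard carton, outer 158 mm (its x) by 268 (its y) by 64 high, walls and floor 4 mm; origin at the centre of its underside. Its -x side faces the robot. Flaps on both long top edges. On its floor two fixed black cross-pieces 16 mm thick, 26 wide, at y = -100 and +50 mm, carry the tweezers. Sample and weight stand in its +y corners.
- flap_near (a joint): Angle (rad) of the flap nearest the robot, hinged along the carton's y at carton x = -77 mm, z = 64 mm; 62 mm from hinge to free edge, 260 long, 4 thick. 0: flat over the box; 1.57: upright; 2.6: folded right back (stop). Starts ajar, 0.8 to 1.15. Weak friction holds it at any angle (under 1 N at the edge moves it).
- flap_far (a joint): Angle (rad) of the flap on the far side, hinged at carton x = +77 mm, z = 64 mm; same size, same meaning of the values, opens away from the robot.
- flap_near_edge (a point): Middle of the free edge of the near flap.
- flap_far_edge (a point): Middle of the free edge of the far flap.
- tweezers_grip (a point): Midway between the blue grips of the loose tweezers (215 mm long, about 0.11 kg), half-way up, near their centre of mass; 27 mm above the carton's underside as they lie. x points to the tips (90 mm ahead; black spring block 100 mm behind), about along the carton's +y; z up; squeeze along y. Grips 36 long, 22 high, 47 mm wide over both when open. +y arm fixed (outer face 22 mm off), -y arm sprung.
- jaw (a joint): Angle (rad) of the sprung arm, hinged in the block 100 mm behind the grips: 0 open (stop), grows when squeezed, 0.2 inner stop; 0.13: arms parallel. Width over the grips = 34 mm + 100 mm x (0.13 - angle). Gap between the arms at the pointer = 16 mm + 178 mm x (0.13 - angle). Spring at the grips: 6 N just leaving 0, 12 N at 0.13, 15 N at 0.2.
- mark (a joint): Where the green rider stands on the white scale, given as the wanted gap between the arms at the pointer (m), 0.0085 to 0.026; it stays put. The job is: gap at the pointer = this value, within 3 mm (half the rider's width).
- mark_line (a point): Centre line of the green rider (6 mm wide across y, 16 mm along x) on the white scale. The scale is carried by the fixed arm and crosses over the sprung arm near the tips, 65 mm ahead of the grips. This point lies on the pointer's path.
- pointer (a point): The red pointer (2 mm wide) standing up from the sprung arm just ahead of the scale, 78 mm ahead of the grips. It must come level with point mark_line across the tweezers (along the tweezers' y); when open it is 13 to 31 mm outside it.
- sample: Bystander: aluminium disc 26 mm across, 16 mm high, in the carton. Origin at the centre of its underside, as for all bystanders.
- weight: Bystander: brass weight 24 mm across, 30 mm high, in the carton.
- crucible: Bystander: clay pot, 84 mm across, 85 mm high, beyond the carton.
- jar: Bystander: glass jar, 68 mm across, 90 mm high, beyond the carton.
- driver: Bystander: yellow screwdriver lying to the right.
- brush: Bystander: brush lying to the left.
- billet: Bystander: upright aluminium billet, 44 mm across, 60 mm high, to the left.
Things that resemble listed ones, but are neither listed nor needed, are in the scene too. There is more than one size of the part that bears tweezers_grip; the job needs the middle-sized.

How it is judged:
By the outcome, as a careful person would: the job done as asked, in the order asked, and still so for the second after the job is handed in, while the arm keeps its last pose, push and grip.
It also fails if it takes over 56 s, if anything falls off the work surface, if the arm or the gripper's body presses on something with over 40 N, if the wrist force passes 120 N, or if a joint passes its speed limit or range.

ROBOT

A 7-joint arm with a two-finger parallel gripper is mounted at the origin on the work surface. World frame = base frame: x ahead of the robot, y to its left, z up, the work surface at z = 0. Lengths are in mm, angles in rad, forces in N, time in s.
With the tool pointing down it reaches from about 400 to 875 mm from the base axis. Payload 4.4 kg.
Tool frame: the origin (TCP) lies at the very end of the fingers, on their centre line; the grasp point (between the pads) lies 19 mm behind it; z points along the fingers, y is the line along which they close (so a half turn about z gives the same grasp; the last joint's range is limited). The gripper opens to 85 mm and grips with 20 to 120 N. Pads are 22 mm wide; open, the fingers measure 114 mm over their backs; the gripper's body (76 mm by 85 mm) begins 54 mm behind the grasp point. The pads swing forward as they close: fully open they stand 13 mm farther back than shut.
Start: joints at [-0.066, 0.628, 0.038, 1.517, -0.027, 0.996, -0.02], TCP at [650.014, 0.027, 231.313] pointing down, gripper open.
Joint ranges: [-3.06, 3.06], [-0.37, 2.12], [-1.25, 1.32], [0.18, 2.47], [-1.1, 4.24], [0.23, 1.98], [-2.94, 2.94]. Speed limits (rad/s): [2.57, 2.57, 3.14, 3.14, 3.14, 3.14, 3.14].

INTERFACE

Orientations are given as [roll, pitch, yaw] about the fixed x, y, z axes, in that order (R = Rz(yaw) Ry(pitch) Rx(roll)).
In Python, from cell import ctrl gives the robot as it stands.
- The arm moves only by the tool step_arm, never from a script. Its argument "series" is a list that holds one entry, the list of rows, each a list of 7 numbers: the turn, a rotation vector about the tool's x, y, z as a fraction of full scale, then the shift along the tool's x, y, z as a fraction of full scale, then the closure, from 0 (fully open) to 1 (shut). In form: [[[ax, ay, az, tx, ty, tz, gripper], ...]]. A call has 1 to 12 rows; each row shifts and turns the commanded pose from where the row before left it, along the tool's axes as they then stand; what a row does not reach is not made up. Full scale, the value 1, is 150 mm for a shift and 45 degrees for a turn. A row lasts 1/10 s, in which the tool goes at most 50 mm and 8.59 degrees, less where a joint would pass 70% of its speed; a pose out of reach is approached as far as the arm can. A call with a number of a shift or a turn outside -1 to 1 is refused whole. A call with a gripper value outside its range is refused whole. The fingers move at their own pace and stop on an object; the grip force is fixed at half the most. Time passes only in rows, so rows that do not move let the fingers close. It gives the time, the measured TCP pose, the force, the opening and the grip force at its end, in the units of the state.
- ctrl.read_state(): the state, without advancing time (a new reading comes with each control period).
- ctrl.get_image(name): name is "scene" or "side" or "wrist"; returns a dict with "img" (400x640x3 uint8, red, green, blue), "fx", "fy", "cx", "cy" (pixels), "R" (3x3) and "t" (3): a world point X has camera coordinates R X + t. Camera axes: x right, y down, z forward; pixel columns grow to the right and rows downward; lengths in mm; the calibration is good to about 2 mm. A picture is of the moment at which its call begins. There is no depth.
- ctrl.finish_job(): hands the job in; it is judged then, once.
Trained networks look in a picture, given as the dict that the camera call returned (one of the last four; its "shot" number tells which), for a name from the list of things; names that differ only in an ending like _2 or _b are one class to them, and where a whole thing is asked for, a point or a joint stands for the part that bears it (a point fixed in the world has none). Each returns a list of dicts, best first, with "score" (0 to 1); they miss things now and then, are a little off and sometimes report something else, mostly with a low value. They report only what shows in the picture. A call takes as long as a camera call. They do not tell look-alikes from the thing itself.
- ctrl.recognise(picture, thing): "centre" ([column, row] in pixels, amid what is visible of it).
The state is a dict: "clock": time; "qpos": joint angles; "qd": joint speeds; "tau": joint torques, N m; "eef_pos": TCP position; "tool_rot": TCP orientation; "force": force on the tool from outside, world axes, zero at the start; "torque": the same for the moment, N m; "width": finger opening in mm; "gripper_force": force on a finger pad.
Only numpy, scipy, OpenCV 4.12 (cv2) and the standard library are available. Lean on these libraries where they do the work, as an engineer would, in place of code of your own. Each camera call takes 0.05 s, during which the arm holds its last target. There are 200 camera calls.

## Working session

There is one attempt and no reset: what is moved stays moved. The work goes in short steps, Python scripts to look and compute and a tool call to move; the robot and the scene stay as the last step left them, time stands still between calls to the robot, and variables do not carry over. Pictures are saved under pics/ and viewed, at most 10 in all, crops included, and the job is handed in when it is done.

Besides the shell and the picture viewer there is one more tool, called by a JSON object that holds its "method" and its "body", one argument or row to a line. step_arm: Moves the arm, as the interface text tells. Shift numbers are shares of 150 mm and turn numbers shares of 45 degrees, none past 1 either way. Its arguments: {"type":"object","properties":{"series":{"type":"array","items":{"type":"array","items":{"type":"array","items":{"type":"number","minimum":-1,"maximum":1}}}}},"required":["series"]}

```bash
mkdir -p pics; cat > h.py <<'E'
import numpy as np, cv2
from cell import ctrl
def ray(p,uv):
    d=np.array([(uv[0]-p["cx"])/p["fx"],(uv[1]-p["cy"])/p["fy"],1.]); R=np.array(p["R"]);t=np.array(p["t"])
    return -R.T@t, R.T@d
def atz(p,uv,z):
    o,d=ray(p,uv); return o+d*(z-o[2])/d[2]
def proj(p,X):
    c=np.array(p["R"])@np.array(X,float)+np.array(p["t"]); return np.array([p["fx"]*c[0]/c[2]+p["cx"],p["fy"]*c[1]/c[2]+p["cy"]])
def tri(obs):
    A=np.zeros((3,3));b=np.zeros(3)
    for p,uv in obs:
        o,d=ray(p,uv);d=d/np.linalg.norm(d);P=np.eye(3)-np.outer(d,d);A+=P;b+=P@o
    X=np.linalg.solve(A,b); return X,[np.round(proj(p,X)-uv,1) for p,uv in obs]
def save(p,n): cv2.imwrite("pics/"+n,p["img"][:,:,::-1])
E
cat > a.py <<'E'
from h import *
np.set_printoptions(suppress=True,precision=1)
P={n:ctrl.get_image(n) for n in ("scene","side","wrist")}
for n,p in P.items():
    save(p,n+"0.png"); print(n,"cam",-np.array(p["R"]).T@np.array(p["t"]),p["fx"])
    for t in ["carton","flap_near_edge","flap_far_edge","tweezers_grip","mark_line","pointer","sample","weight","crucible","jar","billet"]:
        print(" ",t,[(np.round(r["centre"]),round(r["score"],2)) for r in ctrl.recognise(p,t)][:4])
s=np.vstack([P["scene"]["img"],P["side"]["img"]]);print(ctrl.read_state())
cv2.imwrite("pics/both.png",cv2.resize(s,(480,600))[:,:,::-1])
E
python3 a.py
```

```text
scene cam [1192.8  408.2 1229.5] 495.72564153614775
  carton [(array([338., 241.]), 0.84)]
  flap_near_edge [(array([355., 216.]), 0.95)]
  flap_far_edge [(array([325., 244.]), 0.62)]
  tweezers_grip [(array([318., 136.]), 0.85), (array([402., 206.]), 0.53), (array([342., 240.]), 0.52), (array([357., 218.]), 0.19)]
  mark_line []
  pointer [(array([315., 150.]), 0.62)]
  sample []
  weight [(array([378., 255.]), 0.58)]
  crucible [(array([320., 316.]), 0.63)]
  jar [(array([218., 246.]), 0.63)]
  billet [(array([425., 346.]), 0.82)]
side cam [ 153.8 -654.4  996.2] 427.02116666500075
  carton [(array([302., 186.]), 0.78), (array([413., 212.]), 0.4)]
  flap_near_edge [(array([283., 177.]), 0.78), (array([310., 158.]), 0.68), (array([320., 170.]), 0.63), (array([224., 138.]), 0.28)]
  flap_far_edge [(array([320., 171.]), 0.58)]
  tweezers_grip [(array([309., 176.]), 0.94), (array([280., 313.]), 0.75), (array([218., 200.]), 0.7), (array([310., 183.]), 0.34)]
  mark_line []
  pointer [(array([311., 184.]), 0.7), (array([228., 196.]), 0.62), (array([283., 310.]), 0.58)]
  sample [(array([3
[... 572 characters left out ...]
, (array([26., 46.]), 0.71)]
  mark_line [(array([242.,  29.]), 0.65)]
  pointer [(array([29., 35.]), 0.91), (array([239., 153.]), 0.86), (array([ 50., 294.]), 0.84)]
  sample []
  weight []
  crucible [(array([462.,  28.]), 0.76), (array([242.,  28.]), 0.73)]
  jar [(array([398., 316.]), 0.65)]
  billet []
{'clock': 1.8, 'qpos': array([-0.1,  0.6,  0. ,  1.5, -0. ,  1. , -0. ]), 'qd': array([-0.,  0., -0.,  0., -0., -0., -0.]), 'tau': array([ -0. , -56.3,   1.2, -19.4,   0. ,   0. ,   0. ]), 'eef_pos': array([650. ,   0. , 231.3]), 'tool_rot': array([-3.1, -0. ,  1.6]), 'force': array([-0.3,  0.1,  0.5]), 'torque': array([-0. , -0. , -0.1]), 'gripper_force': 0.0, 'width': 85.61804811094188}
```

View pics/scene0.png

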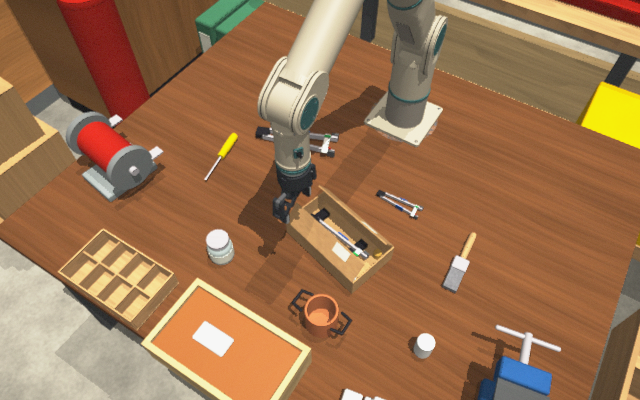

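View pics/wrist0.png

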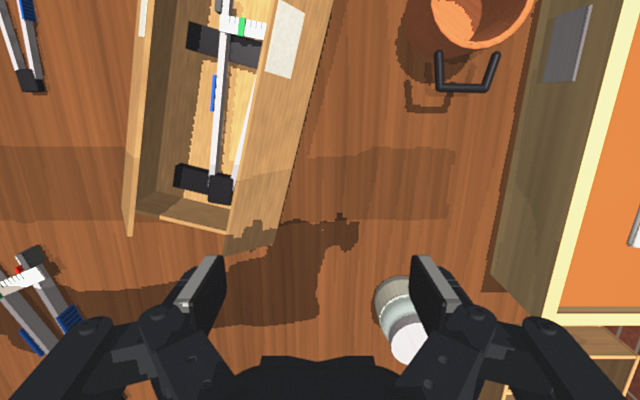

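View pics/side0.png

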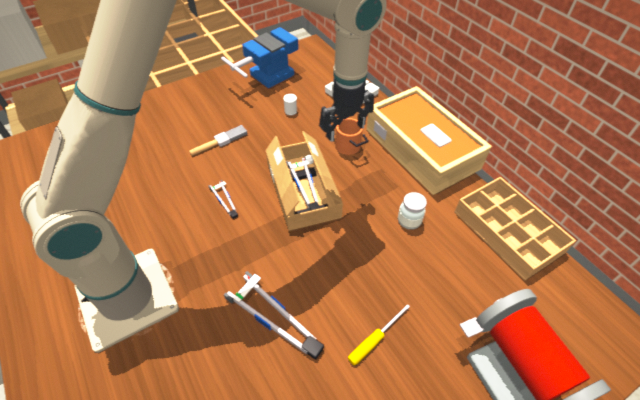

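```bash
cat > b.py <<'E'
import cv2,numpy as np
w=cv2.imread("pics/wrist0.png")[0:270,110:350]; s=cv2.imread("pics/scene0.png")[180:300,275:405]; d=cv2.imread("pics/side0.png")[125:240,255:350]
f=lambda i,k:cv2.resize(i,None,fx=k,fy=k,interpolation=cv2.INTER_CUBIC)
c=np.zeros((600,800,3),np.uint8)
a=f(w,1.8);c[:a.shape[0],:a.shape[1]]=a   # 432x486
a=f(s,2.7);c[:a.shape[0],440:440+a.shape[1]]=a # 351x324
a=f(d,2.3);c[330:330+a.shape[0],440:440+a.shape[1]]=a
cv2.imwrite("pics/m1.png",c)
E
python3 b.py
```

```text
(no output)
```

View pics/m1.png

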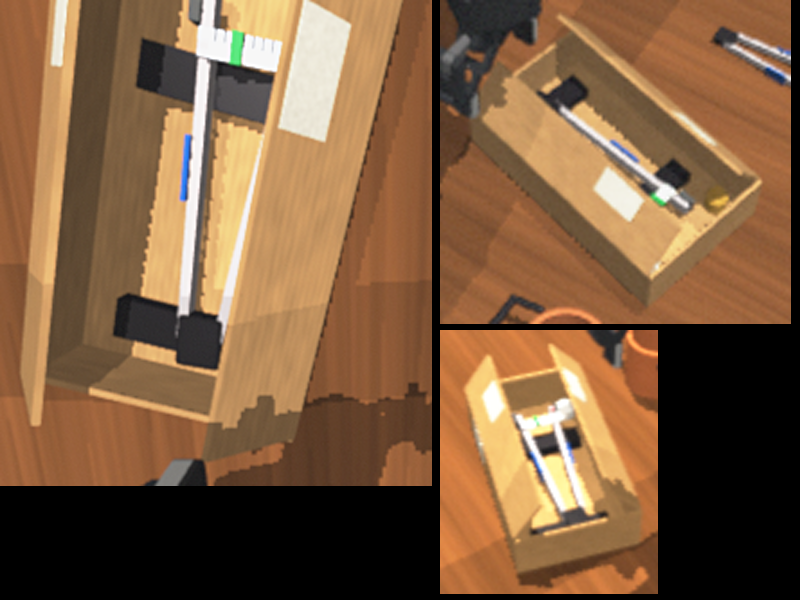

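```bash
cat > c.py <<'E'
from h import *
from scipy.optimize import least_squares
from scipy.spatial.transform import Rotation as Ro
import pickle
np.set_printoptions(suppress=True,precision=1)
P={n:ctrl.get_image(n) for n in ("scene","side","wrist")}
S,D,W=P["scene"],P["side"],P["wrist"]
c=lambda sx,sy,z:lambda v:[79*sx,134*sy,z]
near=lambda sy,r:lambda v:[-77+r*np.cos(v[3]),130*sy,64+r*np.sin(v[3])]
far=lambda sy,r:lambda v:[77-r*np.cos(v[4]),130*sy,64+r*np.sin(v[4])]
O=[(S,(352,291.1),c(1,1,0)),(S,(352.8,280.7),c(1,1,64)),(D,(288.9,230.2),c(-1,-1,0)),(D,(342,217.6),c(1,-1,0)),
(D,(286.7,214.1),c(-1,-1,64)),(W,(136,211.7),c(-1,-1,64)),(S,(320.2,186.7),near(-1,62)),(W,(126.7,235.5),near(-1,62)),(W,(225,254.4),far(-1,62)),(W,(272.8,244.4),far(-1,0)),(S,(393.5,247.4),c(-1,1,64))]
def X(v,f): q=np.array(f(v)); C,s=np.cos(v[2]),np.sin(v[2]); return np.array([v[0]+C*q[0]-s*q[1],v[1]+s*q[0]+C*q[1],q[2]])
F=lambda v:np.concatenate([proj(p,X(v,f))-u for p,u,f in O])
r=least_squares(F,[600,100,-.1,1,1],loss="soft_l1",f_scale=2)
np.set_printoptions(precision=3);print(r.x);np.set_printoptions(precision=1)
print(F(r.x).reshape(-1,2))
v=r.x
for n,f in dict(ctr=lambda v:[0,0,0],crNear=near(0,62),crFar=far(0,62)).items(): print(n,X(v,f))
# overlay
for n,p in P.items():
    im=np.ascontiguousarray(p["img"][:,:,::-1]); 
    def line(pts,col):
        cv2.polylines(im,[np.int32([proj(p,X(v,f)) *16 for f in pts])],True,col,1,cv2.LINE_AA,4)
    for z in (0,64): line([c(-1,-1,z),c(1,-1,z),c(1,1,z),c(-1,1,z)],(0,255,0))
    for q in (near,far): line([q(-1,0),q(1,0),q(1,62),q(-1,62)],(255,0,255))
    P[n]=im
f=lambda i,k:cv2.resize(i,None,fx=k,fy=k,interpolation=cv2.INTER_CUBIC)
m=np.zeros((600,800,3),np.uint8)
for i,(a,k,x,y) in enumerate([(P["wrist"][0:270,110:350],1.8,0,0),(P["scene"][180:300,275:405],2.7,440,0),(P["side"][125:240,255:350],2.3,440,330)]):
    a=f(a,k);m[y:y+a.shape[0],x:x+a.shape[1]]=a
cv2.imwrite("pics/m2.png",m)
# others
for n,z,uv in [("crucible",85,(320,302)),("jar",80,(218,240))]: print(n,atz(S,uv,z))
print("jar tri",tri([(S,(218,246)),(D,(411,211))]),"cruc",tri([(S,(320,316)),(D,(349,139))]))
print("twz grip fixed",atz(W,(213,94),38),"green",atz(W,(110+237/1.8,48/1.8),40),"block",atz(W,(110+200/1.8,340/1.8),38))
E
python3 c.py
```

```text
[559.352  73.298  -0.247   1.07    0.899]
[[ -0.7   3.3]
 [ -0.1   3.2]
 [  1.2   0.2]
 [  1.   -0.7]
 [  2.3   2.9]
 [-10.7  -0.8]
 [ -2.4  -1.6]
 [  0.    1.2]
 [ -0.2   0.2]
 [  0.1  -3.8]
 [ -0.2  -0.2]]
ctr [559.4  73.3   0. ]
crNear [513.6  84.8 118.4]
crFar [596.6  63.9 112.5]
crucible [764. 144.  85.]
jar [ 756.7 -184.2   80. ]
jar tri (array([ 756.9, -187.1,   46.4]), [array([ 1.2, -0.2]), array([1.2, 0.1])]) cruc (array([778.1, 152.7,  35.6]), [array([-0.1,  0. ]), array([-0.1, -0. ])])
twz grip fixed [545.1  78.4  38. ] green [578.8 138.8  40. ] block [543.9 -21.3  38. ]
```

View pics/m2.png

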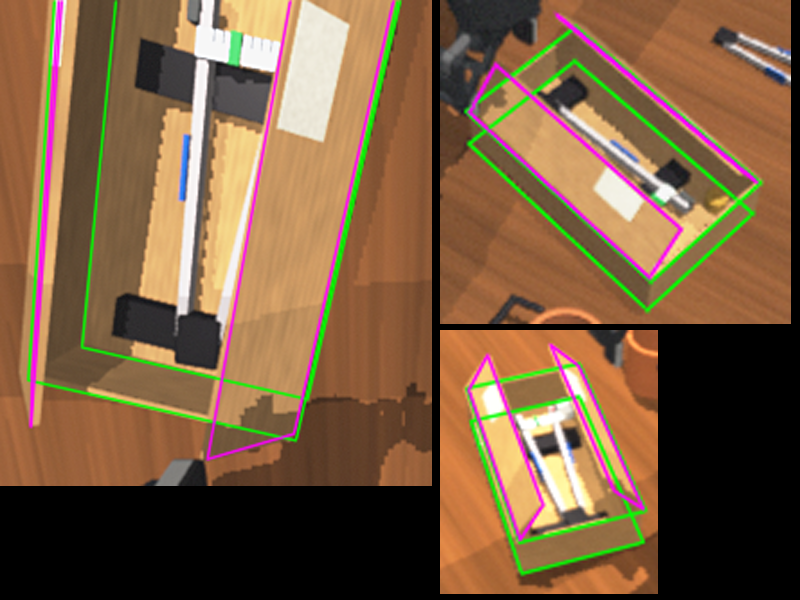

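{"method": "step_arm", "body": {
  "series": [
    [[0,0,0.158,0,0,0,1],[0,0,0.158,0,0,0,1],[0,0,0,0.065,-0.245,0,1],[0,0,0,0.065,-0.245,0,1],[0,0,0,0.065,-0.245,0,1],[0,0,0,0,0,0.15,1],[0,0,0,0,0,0.15,1],[0,0,0,0,0,0,1]]
  ]
}}

```text
clock: 2.75
eef_pos: [548.2, 55.5, 184.3]
tool_rot: [-3.137, 0.002, 1.323]
force: [-0.2, 0.1, -0.4]
width: 0.2
gripper_force: 0.0
```

{"method": "step_arm", "body": {
  "series": [
    [[0,0,0,0,0,0.22,1],[0,0,0,0,0,0.22,1],[0,0,0,0,0,0.22,1],[0,0,0,0,-0.13,0,1],[0,0,0,0,-0.13,0,1],[0,0,0,0,-0.13,0,1],[0,0,0,0,-0.13,0,1],[0,0,0,0,-0.13,0,1],[0,0,0,0,0,0,1]]
  ]
}}

```text
clock: 3.65
eef_pos: [454.3, 80.0, 88.0]
tool_rot: [-3.14, 0.0, 1.324]
force: [0.6, -0.9, 1.1]
width: 0.4
gripper_force: 0.0
```

{"method": "step_arm", "body": {
  "series": [
    [[0,0,0,0,-0.05,0.02,1],[0,0,0,0,0,0,1]]
  ]
}}

```text
clock: 3.85
eef_pos: [451.0, 81.3, 84.8]
tool_rot: [3.137, -0.002, 1.322]
force: [3.2, -0.8, 4.2]
width: 0.1
gripper_force: 2.1
```

{"method": "step_arm", "body": {
  "series": [
    [[0,0,0,0,0.1,-0.02,1],[0,0,0,0,0.27,0,1],[0,0,0,0,0.27,0,1],[0,0,0,0,0.27,0,1],[0,0,0,0,0.13,0,1],[0,0,0,0,0.13,0,1],[0,0,0,0,0.13,0,1],[0,0,0,0,0.12,0,1],[0,0,0,0,0,0,1]]
  ]
}}

```text
clock: 4.75
eef_pos: [656.8, 27.6, 86.8]
tool_rot: [3.141, 0.0, 1.321]
force: [1.0, 0.3, 1.4]
width: 0.3
gripper_force: 0.0
```

{"method": "step_arm", "body": {
  "series": [
    [[0,0,0,0,0.05,0.03,1],[0,0,0,0,0,0,1]]
  ]
}}

```text
clock: 4.95
eef_pos: [657.7, 27.7, 85.1]
tool_rot: [-3.132, 0.001, 1.322]
force: [-13.6, 0.7, 25.4]
width: -0.0
gripper_force: 13.9
```

{"method": "step_arm", "body": {
  "series": [
    [[0,0,0,0,-0.1,-0.1,0.6],[0,0,0,0,-0.15,-0.3,0.6],[0,0,0,0,-0.15,-0.3,0.45],[0,0,0,0,0,0,0.45],[0,0,0,0,0,0,0.45]]
  ]
}}

```text
clock: 5.45
eef_pos: [604.2, 42.2, 188.4]
tool_rot: [3.14, -0.001, 1.323]
force: [-0.8, -0.8, -0.1]
width: 47.0
gripper_force: 0.0
```

```bash
cat > d.py <<'E'
from h import *
import pickle,sys
n=sys.argv[1];p=ctrl.get_image("wrist");pickle.dump(p,open(n+".pkl","wb"));save(p,n+".png")
s=ctrl.read_state();print(s["clock"],s["eef_pos"],s["tool_rot"])
for t in sys.argv[2:]: print(t,[(np.round(r["centre"],1),round(r["score"],2)) for r in ctrl.recognise(p,t)][:3])
E
python3 d.py w1 mark_line pointer tweezers_grip
```

```text
5.5 [603.80291989  41.88338367 187.01364418] [-3.14102160e+00  9.52536269e-05  1.32290575e+00]
mark_line [(array([260.5,  88.6]), 0.49)]
pointer [(array([ 41.4, 119. ]), 0.91), (array([286.6, 147. ]), 0.66)]
tweezers_grip [(array([ 38.3, 129. ]), 0.93), (array([284.1, 135.2]), 0.82), (array([ 58.2, 378.9]), 0.5)]
```

{"method": "step_arm", "body": {
  "series": [
    [[0,0,0,0,-0.3,0,0.45],[0,0,0,0,-0.3,0,0.45],[0,0,0,0,0,0,0.45],[0,0,0,0,0,0,0.45]]
  ]
}}

```text
clock: 6.05
eef_pos: [516.4, 64.0, 186.5]
tool_rot: [-3.14, 0.001, 1.323]
force: [0.7, 0.2, 0.3]
width: 46.9
gripper_force: 0.0
```

```bash
python3 d.py w2 mark_line pointer tweezers_grip; python3 -c "
import cv2,numpy as np
a=cv2.imread('pics/w1.png');b=cv2.imread('pics/w2.png')
cv2.imwrite('pics/m3.png',np.hstack([cv2.resize(a[:,80:480],(400,400)),b[:,150:550]]))"
```

```text
6.1 [517.95906727  63.71430481 186.80248468] [3.14119916e+00 1.77569529e-04 1.32246231e+00]
mark_line [(array([364.4,  82.9]), 0.7), (array([82.5, 78.7]), 0.58)]
pointer [(array([382.7, 146.6]), 0.85), (array([129.5, 116.7]), 0.83), (array([198.3, 388.9]), 0.7)]
tweezers_grip [(array([123.9, 113.5]), 0.97), (array([380.9, 132.9]), 0.74), (array([197. , 385.1]), 0.73)]
```

View pics/m3.png

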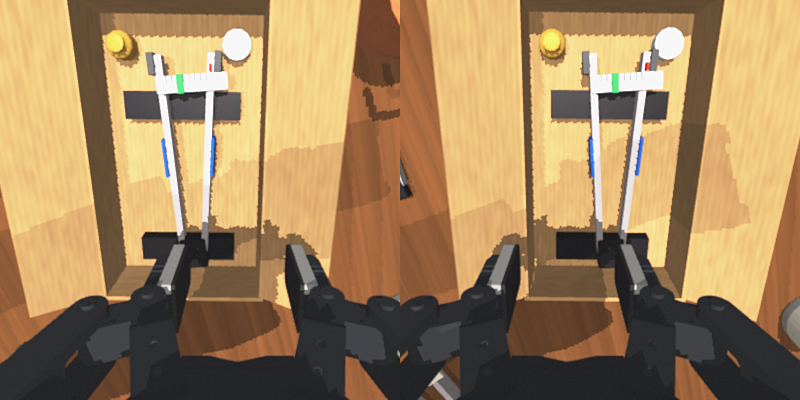

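```bash
cat > e.py <<'E'
from h import *
import pickle
np.set_printoptions(suppress=True,precision=1)
p1,p2=[pickle.load(open(n,"rb")) for n in("w1.pkl","w2.pkl")]
def blobs(p,x0):
    h=cv2.cvtColor(p["img"],cv2.COLOR_RGB2HSV).astype(int);H,S,V=h[...,0],h[...,1],h[...,2]
    M=dict(blue=(H>100)&(H<130)&(S>130)&(V>50),green=(H>45)&(H<80)&(S>120),red=((H<6)|(H>174))&(S>150)&(V>90))
    out={}
    for k,m in M.items():
        m=m.copy();m[:,:x0]=0;m[:,x0+200:]=0;m[:45]=0;m[200:]=0
        n,l,st,ce=cv2.connectedComponentsWithStats(m.astype(np.uint8),connectivity=8)
        out[k]=sorted([(ce[i],st[i]) for i in range(1,n) if st[i][4]>=6],key=lambda t:t[0][0])
    return out
b1,b2=blobs(p1,190),blobs(p2,290)
for b in(b1,b2):
    for k in b: print(k,[(c,s) for c,s in b[k]])
for k in b1:
    if len(b1[k])==len(b2[k]):
        for a,c in zip(b1[k],b2[k]): print(k,*tri([(p1,a[0]),(p2,c[0])]))
pts=lambda p,l:[atz(p,u,38)for u in l]
E
python3 e.py; python3 -c "
import cv2,numpy as np
f=lambda n,x:cv2.resize(cv2.imread(n)[30:280,x:x+160],None,fx=2.4,fy=2.4,interpolation=cv2.INTER_CUBIC)
cv2.imwrite('pics/m4.png',np.hstack([f('pics/w1.png',195),f('pics/w2.png',300)]))"
```

```text
blue [(array([244.7, 157.4]), array([241, 139,   8,  38, 107], dtype=int32)), (array([292.2, 155.3]), array([290, 136,   5,  40, 129], dtype=int32))]
green [(array([259.7,  83.8]), array([256,  74,   9,  20, 117], dtype=int32))]
red [(array([290.,  67.]), array([290,  64,   1,   7,   7], dtype=int32))]
blue [(array([341.1, 156.6]), array([339, 137,   5,  40, 134], dtype=int32)), (array([389. , 155.6]), array([386, 137,   7,  38, 108], dtype=int32))]
green [(array([364.6,  83. ]), array([362,  73,   7,  21, 115], dtype=int32))]
red [(array([397.3,  65.8]), array([395,  63,   5,   7,  26], dtype=int32))]
blue [543.2  80.   34.1] [array([-0. , -0.2]), array([-0. ,  0.2])]
blue [587.1  70.4  34.2] [array([0. , 0.3]), array([ 0. , -0.3])]
green [577.2 138.7  38.2] [array([0., 0.]), array([ 0., -0.])]
red [606.5 145.3  39.6] [array([-0. , -0.1]), array([-0. ,  0.1])]
```

View pics/m4.png

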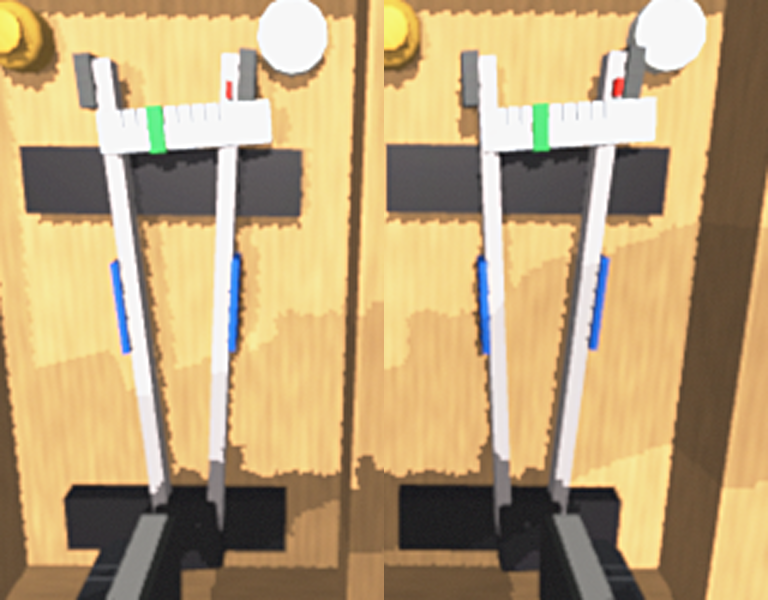

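```bash
cat > f.py <<'E'
from h import *
import pickle
np.set_printoptions(suppress=True,precision=2)
p1,p2=[pickle.load(open(n,"rb")) for n in("w1.pkl","w2.pkl")]
g1=lambda x,y:(195+x/2.4,30+y/2.4); g2=lambda x,y:(300+(x-384)/2.4,30+y/2.4)
print(np.array(p1["R"]))
for nm,A,B in [("fixed",[(104,80),(120,180),(135,300),(155,450)],[(487,80),(488,180),(492,300),(502,450)]),("sprung",[(231,80),(228,180),(222,300),(216,450)],[(617,80),(605,180),(590,300),(569,450)])]:
    for f,g,L in((p1,g1,A),(p2,g2,B)):
        X=np.array([atz(f,g(*q),36) for q in L]);d=X[0]-X[-1];print(nm,"yaw",np.arctan2(d[1],d[0]),X[:,:2].tolist())
E
python3 f.py
```

```text
[[ 0.97 -0.25  0.  ]
 [-0.23 -0.92  0.31]
 [-0.07 -0.3  -0.95]]
fixed yaw 1.3952303445982417 [[564.0049514075081, 159.28028862325078], [558.7705951745188, 125.06576500390781], [550.3372969417579, 80.7273232971566], [539.0631357657843, 18.67774582887553]]
fixed yaw 1.3916937218434047 [[562.7260807393294, 158.75239529836375], [555.5200398201684, 125.27247964511193], [547.1464167275072, 81.20966901086973], [537.4493340773012, 19.13469822014774]]
sprung yaw 1.2541424684826508 [[608.1040509332569, 148.12849810249216], [597.7269918817624, 115.20327537066076], [583.2503620288805, 72.38244752955717], [563.6395836233164, 12.433668447746314]]
sprung yaw 1.2607292345037289 [[607.5624046992644, 147.40118003150224], [597.4493524071153, 114.66110240579762], [583.9942382283201, 71.88875274048704], [564.2915790847064, 12.34929084662383]]
```

{"method": "step_arm", "body": {
  "series": [
    [[0,0,-0.089,0,0,0,0.22],[0,0,0,0.131,0.296,0,0.22],[0,0,0,0,0,0.25,0.22],[0,0,0,0,0,0.25,0.22],[0,0,0,0,0,0.25,0.22],[0,0,0,0,0,0,0.22],[0,0,0,0,0,0,0.22]]
  ]
}}

```text
clock: 6.95
eef_pos: [564.8, 74.9, 74.6]
tool_rot: [-3.141, 0.0, 1.392]
force: [-0.2, 0.4, 0.8]
width: 66.7
gripper_force: 0.0
```

```bash
python3 d.py w3; cp pics/w3.png pics/w3v.png
```

```text
7.0 [565.76152828  75.16546362  75.85677525] [ 3.13963309e+00 -5.32659931e-04  1.39184708e+00]
```

View pics/w3.png

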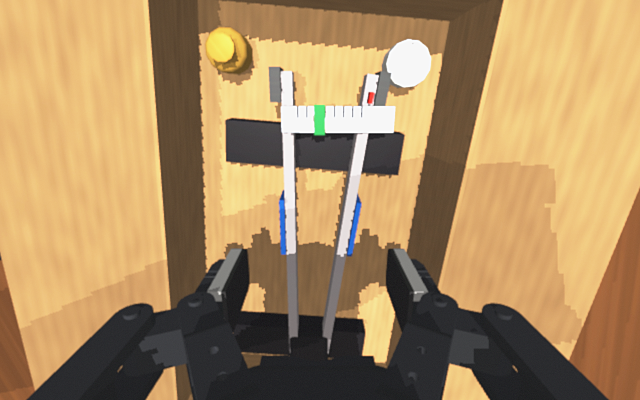

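{"method": "step_arm", "body": {
  "series": [
    [[0,0,0,0,0,0.15,0.22],[0,0,0,0,0,0.15,0.22],[0,0,0,0,0,0.143,0.22],[0,0,0,0,0,0,0.22],[0,0,0,0,0,0,0.4],[0,0,0,0,0,0,0.5],[0,0,0,0,0,0,0.57],[0,0,0,0,0,0,0.57],[0,0,0,0,0,0,0.57]]
  ]
}}

```text
clock: 7.9
eef_pos: [564.6, 76.2, 11.6]
tool_rot: [3.141, -0.001, 1.393]
force: [-4.5, 1.3, 12.3]
width: 37.0
gripper_force: 14.9
```

{"method": "step_arm", "body": {
  "series": [
    [[0,0,0,0,0,-0.03,0.57],[0,0,0,0,0,-0.05,0.57],[0,0,0,0,0,-0.1,0.57],[0,0,0,0,0,-0.15,0.57],[0,0,0,0,0,-0.2,0.57],[0,0,0,0,0,-0.2,0.57],[0,0,0,0,0,-0.2,0.57],[0,0,0,0,0,-0.2,0.57],[0,0,0,0,0,-0.15,0.57],[0,0,0,0,0,-0.05,0.57],[0,0,0,0,0,0,0.57],[0,0,0,0,0,0,0.57]]
  ]
}}

```text
clock: 9.1
eef_pos: [563.6, 75.2, 207.2]
tool_rot: [-3.14, 0.0, 1.392]
force: [-0.5, 0.4, -2.2]
width: 36.8
gripper_force: 10.1
```

```bash
python3 d.py w4; cat > g.py <<'E'
from h import *
import pickle,sys
np.set_printoptions(suppress=True,precision=1)
p=pickle.load(open(sys.argv[1]+".pkl","rb"));h=cv2.cvtColor(p["img"],cv2.COLOR_RGB2HSV).astype(int);H,S,V=h[...,0],h[...,1],h[...,2]
for k,m in dict(blue=(H>100)&(H<130)&(S>130)&(V>50),green=(H>45)&(H<80)&(S>120),red=((H<6)|(H>174))&(S>150)&(V>90)).items():
    m=m.copy();m[:,:200]=0;m[:,440:]=0
    n,l,st,ce=cv2.connectedComponentsWithStats(m.astype(np.uint8),connectivity=8)
    print(k,[(ce[i],st[i]) for i in range(1,n) if st[i][4]>=8])
s=ctrl.read_state();print(s["width"],s["gripper_force"],s["force"],s["eef_pos"])
E
python3 g.py w4
```

```text
9.15 [563.36296989  75.21090993 206.67030307] [-3.13931522e+00  7.94212164e-04  1.39251227e+00]
blue [(array([277.4, 280.5]), array([273, 230,   9,  94, 659], dtype=int32)), (array([356.3, 283.4]), array([349, 237,  15,  89, 631], dtype=int32))]
green [(array([337.3, 136.8]), array([328, 115,  20,  46, 740], dtype=int32))]
red [(array([363.7, 100.3]), array([360,  92,   8,  17, 122], dtype=int32))]
37.100719032833865 10.072466384153813 [ 0.6 -0.1 -0.9] [563.4  75.2 206.7]
```

View pics/w4.png

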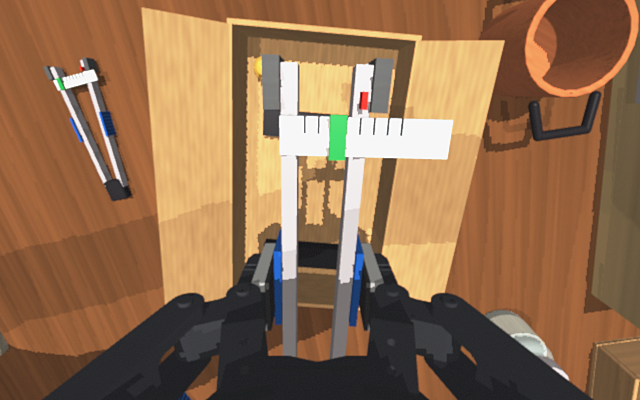

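{"method": "step_arm", "body": {
  "series": [
    [[0,0,0,0,0,0,0.59],[0,0,0,0,0,0,0.61],[0,0,0,0,0,0,0.61],[0,0,0,0,0,0,0.61]]
  ]
}}

```text
clock: 9.55
eef_pos: [564.2, 75.3, 207.4]
tool_rot: [-3.141, 0.0, 1.393]
force: [0.8, 0.5, -1.5]
width: 34.0
gripper_force: 11.4
```

```bash
python3 d.py w5;python3 g.py w5; cat > lev.py <<'E'
from h import *
import pickle
np.set_printoptions(suppress=True,precision=1)
p=pickle.load(open("w5.pkl","rb"))
for n in("side","scene"):
    q=ctrl.get_image(n);save(q,n+"5.png")
    for X in([563.4,75.2,226],[563.4+.177*65,75.2+.984*65,236]): print(n,proj(q,X))
E
python3 lev.py
```

```text
9.6 [564.27373238  75.32150884 207.56831976] [-3.14123154e+00  1.07901478e-04  1.39246431e+00]
blue [(array([281.7, 278.9]), array([278, 230,   8,  94, 655], dtype=int32)), (array([352.8, 282.8]), array([347, 234,  13,  92, 616], dtype=int32))]
green [(array([343.7, 137.4]), array([335, 115,  19,  46, 723], dtype=int32))]
red [(array([354.3, 100.4]), array([351,  92,   8,  18, 117], dtype=int32))]
33.51362685209819 11.408212780952454 [ 0.1  0.6 -1.7] [564.3  75.3 207.6]
side [302.6 133.1]
side [294.2 115. ]
scene [339.8 201.1]
scene [360.3 213.6]
```

{"method": "step_arm", "body": {
  "series": [
    [[0,0,0,0,0,0,0.625],[0,0,0,0,0,0,0.637],[0,0,0,0,0,0,0.637],[0,0,0,0,0,0,0.637],[0,0,0,0,0,0,0.637]]
  ]
}}

```text
clock: 10.2
eef_pos: [564.3, 75.4, 207.8]
tool_rot: [3.142, -0.0, 1.393]
force: [-0.0, -0.4, -0.8]
width: 31.1
gripper_force: 12.4
```

```bash
python3 d.py w6 >/dev/null;python3 g.py w6; cat > lev.py <<'E'
from h import *
import pickle
np.set_printoptions(suppress=True,precision=1)
S=ctrl.get_image("side");C=ctrl.get_image("scene")
f=lambda i,k:cv2.resize(i,None,fx=k,fy=k,interpolation=cv2.INTER_CUBIC)[:,:,::-1]
w=pickle.load(open("w6.pkl","rb"))["img"]
m=np.zeros((600,800,3),np.uint8)
for a,k,x,y in[(w[50:330,220:420],2,0,0),(S["img"][85:165,255:345],4,400,0),(C["img"][160:230,310:400],4,400,320)]:
    a=f(a,k)[:600-y,:800-x];m[y:y+a.shape[0],x:x+a.shape[1]]=a
cv2.imwrite("pics/m6.png",m);pickle.dump((S,C),open("sc.pkl","wb"))
E
python3 lev.py
```

```text
blue [(array([284.5, 278.2]), array([280, 230,   9,  94, 635], dtype=int32)), (array([350.4, 281.9]), array([345, 232,  12,  93, 607], dtype=int32))]
green [(array([348.1, 137.7]), array([339, 116,  20,  45, 727], dtype=int32))]
red [(array([347.8, 101.1]), array([345,  93,   7,  17,  99], dtype=int32))]
31.24354287704794 12.383139222365571 [-0.6  0.2 -0.6] [564.4  75.3 207.8]
```

View pics/m6.png

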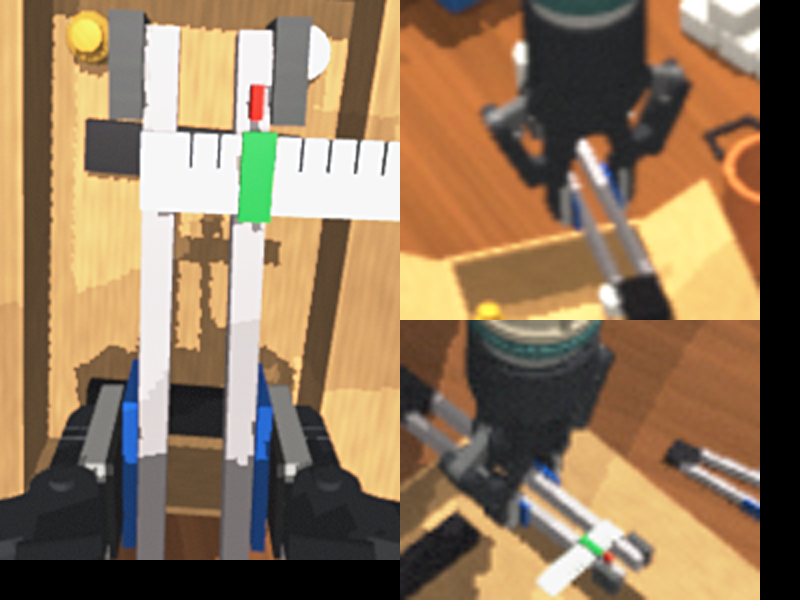

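```bash
cat > k.py <<'E'
from h import *
import pickle
np.set_printoptions(suppress=True,precision=1)
w=pickle.load(open("w6.pkl","rb"));S,C=pickle.load(open("sc.pkl","rb"))
print("green",tri([(w,(348.1,137.7)),(C,(358,216.25))]))
print("block",tri([(S,(315,159.5)),(C,(314,178.5))]))
g=np.array([564.3,75.3]);x=np.array([.177,.984]);y=np.array([-.984,.177])
for h in(218,223,228): print(h,"green",proj(w,[*(g+65*x-6*y),h+11]),"block top back",proj(S,[*(g-100*x),h]),proj(C,[*(g-100*x),h]))
# lean of arms: measured fixed arm outer edge in wrist: (290,60)->(292,235)
for pit in(-.1,0,.1):
    q=lambda a,l:proj(w,[*(g+a*x+l*y),236+pit*a])
    print(pit,"fixed/sprung inner gap px at 80 and 0:",q(80,8)[0]-q(80,-8)[0],q(0,8)[0]-q(0,-8)[0], "rows",q(65,0)[1],q(0,0)[1])
E
python3 k.py
```

```text
green (array([585.9, 137.8, 238.2]), [array([-1., -3.]), array([-0.4, -0.2])])
block (array([539.5, -19.8, 224.3]), [array([-1.3, -0.4]), array([-1.2,  0.4])])
218 green [333.6 132.7] block top back [316.8 160.6] [310.2 181.7]
223 green [334.3 134.3] block top back [316.8 159.3] [310.2 180.5]
228 green [335.  136.1] block top back [316.8 157.9] [310.2 179.3]
-0.1 fixed/sprung inner gap px at 80 and 0: -43.775340161978136 -38.158719921374654 rows 132.8282402954608 291.6590776794005
0 fixed/sprung inner gap px at 80 and 0: -46.85023389299596 -38.158719921374654 rows 135.0012221299364 291.6590776794005
0.1 fixed/sprung inner gap px at 80 and 0: -50.389740290413954 -38.158719921374654 rows 137.42585247697778 291.6590776794005
```

```bash
python3 d.py w7; python3 g.py w7; python3 -c "
from cell import ctrl; print(ctrl.finish_job())"
```

```text
10.4 [564.33550812  75.37130645 207.82127352] [ 3.14156293e+00 -7.35019468e-05  1.39252801e+00]
blue [(array([284.5, 278.3]), array([280, 230,   9,  94, 635], dtype=int32)), (array([350.4, 281.8]), array([346, 232,  11,  93, 606], dtype=int32))]
green [(array([348. , 137.8]), array([339, 116,  20,  46, 729], dtype=int32))]
red [(array([347.8, 101.1]), array([345,  93,   7,  17,  99], dtype=int32))]
31.05847537927128 12.383049388008658 [-0.5  0.3 -1.2] [564.3  75.4 207.8]
the job is handed in; nothing more can be done
None
```

Job handed in at about 10.4 s: both flaps are folded right back, and the middle-sized tweezers are held still, level to about 1°, and about 15 cm above the box walls, with the red pointer within about 1 mm of the middle of the green rider.

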